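# Close the cooling-air filter pot at the ultrasonic welder

## Task

Put the loose teal lid on the open filter pot so that its centre stud goes up through the lid's hole and the lid lies flat on the rim; only then turn the lid's brass wing nut clockwise (seen from above) as far as it goes, about a quarter turn, until it is snug, and let go. Leave the smaller orange lid where it lies.

Things in the scene. Friction and masses are not known exactly. Their poses are not given: they have to be found in the camera images.
- lid: Loose teal lid lying flat on the bench: disc 116 mm across, 8 mm thick, 28 mm centre hole, 0.35 to 0.5 kg with its captive brass wing nut, which serves as its handle. Origin: centre of its underside, z up. Nut: hub 36 mm across, 8 to 32 mm above the origin; on it an upright bar 64 long, 12 thick, 32 to 56 mm above the origin. Any yaw fits the pot. The other teal lid is fixed on the closed pot.
- wing_nut (a joint): Angle (rad) of the wing nut on its lid, growing clockwise seen from above: the 64 mm bar points along the lid's yaw minus this angle. Starts loose at 0 to 0.25; a stop at 1.45 is snug. Drag 0.02 N m holds it where left; the lid's drag on the rim is greater, so the lid stays while the nut turns. Past the stop the lid turns along, harmlessly. Grip the bar across its 12 mm.
- pot: Open grey filter pot, fixed: can 100 mm across, wall 4, 75 mm high, 114 mm foot, white pleated cartridge inside, blue nipple on its side, steel centre stud 12 mm thick with tapered tip, top 95 mm above the bench. Origin: on the stud's axis at bench level, z up. Seated, the lid's origin is 75 mm above it. A like pot, already closed with teal lid and nut (131 mm high), stands near.
- spare_lid: A smaller orange lid with a like brass wing nut, loose on the bench, which belongs elsewhere: disc 80 mm across, 8 mm thick, wing bar top 56 mm high. Origin: centre of its underside; z up.
Not all that is in view belongs to the job. Leave any red look-alike of the pot alone.

How it is judged (in metres and radians):
On the way, in this order (a step that is already met when the one before it is completed fails the run):
1. the lid lies flat on the open pot's rim, stud through its hole, with the wing nut still loose (horizontal distance between lid and pot below 0.015 m and z of lid in the frame of pot between 0.07 and 0.079 m and angle between lid's own z axis and vertical below 0.07 rad and value of joint wing_nut below 0.8 rad), for 0.2 s.
2. the wing nut is turned snug with the lid seated (horizontal distance between lid and pot below 0.015 m and z of lid in the frame of pot between 0.07 and 0.079 m and angle between lid's own z axis and vertical below 0.07 rad and value of joint wing_nut above 1.2 rad), for 0.2 s.
At the end, for the whole second after the job is handed in: The teal lid rests flat (within 4 degrees) on the open pot, within 15 mm of its centre and with its underside 70 to 79 mm above the pot's base, its wing nut turned to 1.2 rad or more (stop at 1.45), released and at rest (all of step 2 and linear speed of lid below 0.02 m/s and contact force between the fingers and lid below 0.1 N); the robot touches nothing.
It fails at once if the wing nut is turned down while the lid is off the pot (value of joint wing_nut above 0.8 rad and (horizontal distance between lid and pot above 0.03 m or z of lid in the frame of pot above 0.09 m)).
It fails at once if the orange lid is moved by more than 40 mm (distance of spare_lid from where it was at the start of the episode above 0.04 m).
It also fails if it takes over 40 s, if anything falls off the work surface, if the arm or the gripper's body presses on something with over 40 N, if the wrist force passes 120 N, or if a joint passes its speed limit or range.

## Robot

A 6-joint arm with a two-finger parallel gripper is mounted at the origin on the work surface. World frame = base frame: x ahead of the robot, y to its left, z up, the work surface at z = 0. Lengths are in mm, angles in rad, forces in N, time in s.
With the tool pointing down it reaches from about 400 to 925 mm from the base axis. Payload 12.5 kg.
Tool frame: the origin (TCP) lies between the finger pads; the fingertips stand 19 mm ahead of it and the grasp point (between the pads) is the TCP (env.nose_length is the distance from the TCP to the fingertips, in mm); z points along the fingers, y is the line along which they close (so a half turn about z gives the same grasp; the last joint's range is limited). The gripper opens to 95 mm and grips with 3 to 60 N. Pads are 20 mm wide; open, the fingers measure 119 mm over their backs; the gripper's body (75 mm by 180 mm) begins 59 mm behind the grasp point.
Start: joints at [1.028, 0.491, 1.559, -0, 1.092, -0.106], TCP at [264.387, 566.343, 233.661] pointing down, gripper open.
Joint ranges: [-3.1, 3.1], [-0.84, 2.19], [0.05, 2.79], [-1.13, 4.28], [0.06, 2.93], [-2.69, 2.69]. Speed limits (rad/s): [2.22, 2.22, 2.79, 3.14, 3.14, 3.14].

## Interface

Orientations are given as [roll, pitch, yaw] about the fixed x, y, z axes, in that order (R = Rz(yaw) Ry(pitch) Rx(roll)).
In Python, from cell import env gives the robot as it stands. The module is installed in compiled form; this text tells all that it offers.
- The arm moves only by the tool drive_tool, never from a script. Its argument "rows" is a list that holds one entry, the list of rows, each a list of 7 numbers: the shift along the tool's x, y, z scaled (see below), then the turn, a rotation vector about the tool's x, y, z scaled (see below), then the opening, from 0 (shut) to 1 (fully open). In form: [[[tx, ty, tz, ax, ay, az, jaw], ...]]. A call has 1 to 5 rows; each row shifts and turns the commanded pose from where the row before left it, along the tool's axes as they then stand; what a row does not reach is not made up. The controller multiplies each number of a shift by 250 mm and each number of a turn by 180 degrees. A row lasts 1/8 s, in which the tool goes at most 62.5 mm and 10.7 degrees, less where a joint would pass 70% of its speed; a pose out of reach is approached as far as the arm can. A call with a number of a shift or a turn outside -1 to 1 is refused whole. A call with a gripper value outside its range is refused whole. The fingers move at their own pace and stop on an object; the grip force is fixed at half the most. Time passes only in rows, so rows that do not move let the fingers close. It gives the time, the measured TCP pose, the force, the opening and the grip force at its end, in the units of the state.
- env.state(): the state, without advancing time (a new reading comes with each control period).
- env.read_camera(name): name is "scene" or "side" or "wrist"; returns a dict with "color" (480x640x3 uint8, blue, green, red), "camera_matrix" (3x3 intrinsics, pixels), "pose" (4x4, takes a point from camera to world coordinates). Camera axes: x right, y up, looking along -z (the intrinsics and any distortion apply to the point x, -y, -z); pixel columns grow to the right and rows downward; lengths in mm; the calibration is good to about 2 mm. A picture is of the moment at which its call begins. There is no depth.
- env.job_done(): hands the job in; it is judged then, once.
Trained networks look in a picture, given as the dict that the camera call returned (one of the last four; its "shot" number tells which), for a name from the list of things; names that differ only in an ending like _2 or _b are one class to them, and where a whole thing is asked for, a point or a joint stands for the part that bears it (a point fixed in the world has none). Each returns a list of dicts, best first, with "score" (0 to 1); they miss things now and then, are a little off and sometimes report something else, mostly with a low value. They report only what shows in the picture. A call takes as long as a camera call. They do not tell look-alikes from the thing itself.
- env.search_frame(name, picture): "at" ([x, y, z] in mm, in the coordinates of the camera as it stood for that picture, good to about 4 mm: the middle of the surface that is visible of it).
- env.place_of(name, picture): "at" ([x, y, z] in mm, in the coordinates of the camera as it stood for that picture, good to about 4 mm: a listed point, or the origin of a listed thing).
The state is a dict: "t": time; "joints": joint angles; "qvel": joint speeds; "tau": joint torques, N m; "eef_pos": TCP position; "tcp_rot": TCP orientation; "ft_force": force on the tool from outside, world axes, zero at the start; "moment": the same for the moment, N m; "opening": opening from 0.0 (shut) to 1.0 (fully open); "grip_force": force on a finger pad.
Only numpy, scipy, OpenCV 4.12 (cv2) and the standard library are available. Lean on these libraries where they do the work, as an engineer would, in place of code of your own. Each camera call takes 0.05 s, during which the arm holds its last target. There are 200 camera calls.

## Working session

There is one attempt and no reset: what is moved stays moved. The work goes in short steps, Python scripts to look and compute and a tool call to move; the robot and the scene stay as the last step left them, time stands still between calls to the robot, and variables do not carry over. Pictures are saved under pics/ and viewed, at most 10 in all, crops included, and the job is handed in when it is done.

Besides the shell and the picture viewer there is one more tool, called after "Emit:" in YAML: its name, and indented under it one key for each argument. drive_tool: Moves the arm, as the interface text tells. Its arguments: {"type":"object","properties":{"rows":{"type":"array","items":{"type":"array","items":{"type":"array","items":{"type":"number","minimum":-1,"maximum":1}}}}},"required":["rows"]}

```bash
mkdir -p pics; cat > h.py <<'E'
import numpy as np, cv2
from cell import env
def look(cam,names,save=None):
    p=env.read_camera(cam); T=np.array(p["pose"]); K=np.array(p["camera_matrix"])
    if save: cv2.imwrite(f"pics/{save}.png",p["color"])
    for n in names:
        for d in env.place_of(n,p):
            a=np.array(d["at"]); w=T[:3,:3]@a+T[:3,3]
            q=K@np.array([a[0],-a[1],-a[2]]); print(cam,n,round(d["score"],2),w.round(1),(q[:2]/q[2]).round())
    return p,T,K
def proj(T,K,w):
    a=T[:3,:3].T@(np.array(w)-T[:3,3]); q=K@np.array([a[0],-a[1],-a[2]]); return q[:2]/q[2]
def ray(T,K,u,v,z):
    d=np.linalg.inv(K)@np.array([u,v,1.]); d=T[:3,:3]@np.array([d[0],-d[1],-d[2]]); o=T[:3,3]
    return o+d*(z-o[2])/d[2]
E
python3 - <<'E'
from h import *
for c in("scene","side"): 
    p,T,K=look(c,["lid","pot","spare_lid"],c+"0"); print(T.round(2).tolist())
s=env.state();print(s["t"],s["tcp_rot"],s["opening"],s["ft_force"])
E
```

```text
scene lid 0.86 [ 477.9 -329.2    1.5] [185. 195.]
scene pot 0.88 [506.  295.   -2.4] [467. 291.]
scene pot 0.8 [662.2 387.8  -0.9] [506. 376.]
scene spare_lid 0.84 [504.9 -91.7   3.1] [275. 230.]
[[-0.42, -0.6, 0.69, 1204.05], [0.91, -0.27, 0.32, 314.49], [0.0, 0.75, 0.66, 664.88], [0.0, 0.0, 0.0, 1.0]]
side lid 0.97 [ 477.7 -331.2   -1.4] [375. 401.]
side pot 0.83 [506.2 293.1  -3.2] [260. 194.]
side pot 0.67 [658.1 386.5   3.1] [298. 158.]
side spare_lid 0.71 [ 5.048e+02 -9.070e+01  2.000e-01] [327. 299.]
[[0.9, 0.31, -0.32, 194.29], [-0.45, 0.63, -0.63, -672.79], [0.01, 0.71, 0.7, 819.18], [0.0, 0.0, 0.0, 1.0]]
0.4 [-3.14147601e+00  2.49716325e-05  2.70483210e+00] 1.000897273117499 [ 0.68453141 -0.4956658  -0.58637694]
```

View pics/scene0.png

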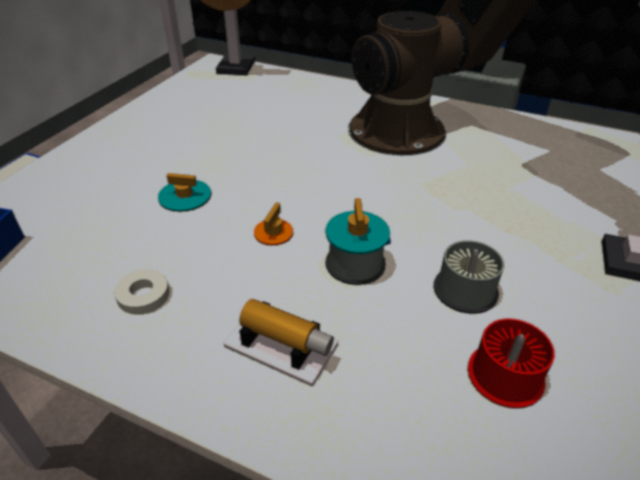

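View pics/side0.png

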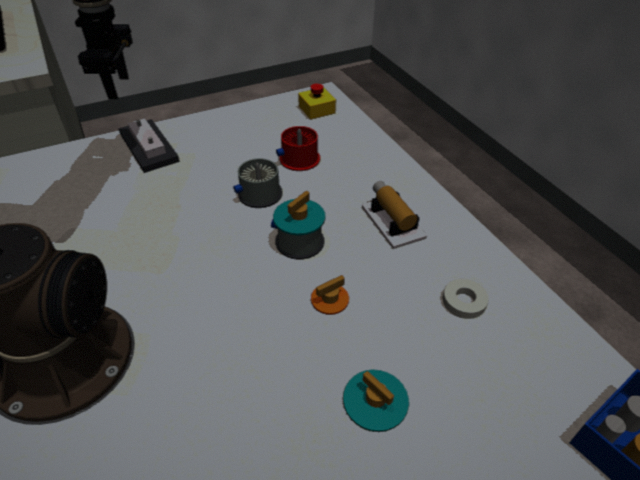

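Loose teal lid is at scene (185,195) / side (375,401), flat on the bench; the other teal lid, scene (358,232), sits on the closed pot. The open grey pot is at scene (468,275) / side (259,183). The red look-alike is at scene (511,362), the orange lid at scene (273,231). One enlarged crop to confirm.

```bash
python3 - <<'E'
from h import *
a=cv2.imread("pics/side0.png")[350:450,310:440]; b=cv2.imread("pics/scene0.png")[160:225,145:230]; c=cv2.imread("pics/side0.png")[145:215,220:330]
f=lambda i:cv2.resize(i,(390,300),interpolation=cv2.INTER_CUBIC)
cv2.imwrite("pics/crop1.png",np.vstack([np.hstack([f(a),f(b)]),np.hstack([f(c),f(c)*0])]))
E
```

```text
(no output)
```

View pics/crop1.png

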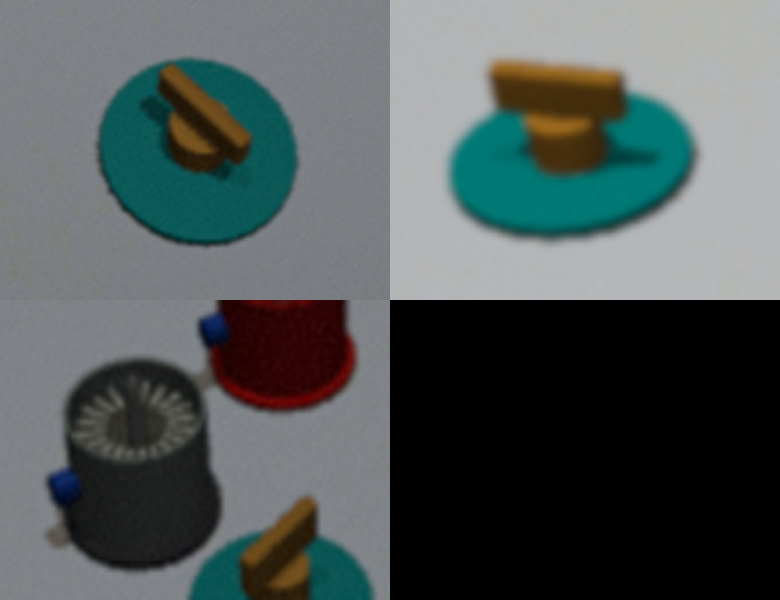

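The crop shows a teal lid flat on the bench with its bar running from side (366,373) to (391,397). It also shows the grey open pot with its steel stud and blue nipple, and the red pot beside it. This confirms the lid and pot I picked.

```bash
python3 - <<'E'
from h import *
for c,e in(("side",((366,373.3),(391,397.3))),("scene",((167.2,174.1),(195.6,176.5)))):
    p,T,K=look(c,[]); P=[ray(T,K,*x,56) for x in e]; d=P[1]-P[0]
    print(c,P,np.linalg.norm(d),np.degrees(np.arctan2(d[1],d[0])),(P[0]+P[1])/2)
p,T,K=look("wrist",["pot"])
s=env.state();print(s["eef_pos"],s["t"])
print(np.array(T[:3]).round(2))
# delta to above pot (506,294,300) in tool axes
from scipy.spatial.transform import Rotation as Ro
R=Ro.from_euler("xyz",s["tcp_rot"]).as_matrix()
print(R.round(3)); print(R.T@(np.array([440,294,280])-s["eef_pos"])/250)
E
```

```text
side [array([ 470.66685049, -303.86188475,   56.        ]), array([ 485.35170613, -360.54919729,   56.        ])] 58.55848690929288 -75.47677309242961 [ 478.00927831 -332.20554102   56.        ]
scene [array([ 490.52048283, -355.45178294,   56.        ]), array([ 472.88251849, -295.34350701,   56.        ])] 62.64265816656029 106.35361605306733 [ 481.70150066 -325.39764498   56.        ]
[264.39592066 566.34641764 233.67665872] 0.6
[[ 4.2000e-01 -8.8000e-01 -2.3000e-01  2.0003e+02]
 [ 9.1000e-01  4.1000e-01  1.1000e-01  5.9647e+02]
 [-0.0000e+00 -2.5000e-01  9.7000e-01  3.8493e+02]]
[[-0.906  0.423  0.   ]
 [ 0.423  0.906  0.   ]
 [ 0.     0.    -1.   ]]
[-1.0973374  -0.68989919 -0.18540011]
```

Emit:
drive_tool:
  rows:
    - [[-0.2,-0.13,-0.04,0,0,0,1],[-0.2,-0.13,-0.04,0,0,0,1],[-0.2,-0.13,-0.04,0,0,0,1],[-0.2,-0.13,-0.04,0,0,0,1],[-0.2,-0.13,-0.04,0,0,0,1]]

```text
t: 1.23
eef_pos: [422.9, 311.6, 284.2]
tcp_rot: [3.141, 0.0, 2.705]
ft_force: [0.5, 0.2, 1.1]
opening: 0.997
grip_force: 0.0
```

Emit:
drive_tool:
  rows:
    - [[0,0,0,0,0,0.055,1],[0,0,0,0,0,0.055,1],[0,0,0,0,0,0.055,1],[0,0,0,0,0,0.055,1],[0,0,0,0,0,0.055,1]]

```text
t: 1.85
eef_pos: [422.2, 313.3, 283.7]
tcp_rot: [3.141, -0.0, 1.835]
ft_force: [0.5, 0.2, -1.0]
opening: 0.999
grip_force: 0.0
```

```bash
cat >> h.py <<'E'
from scipy.spatial.transform import Rotation as Ro
def go(target,yaw=None):
    s=env.state(); R=Ro.from_euler("xyz",s["tcp_rot"])
    print("t",s["t"],"pos",np.round(s["eef_pos"],1),"yawdeg",np.degrees(s["tcp_rot"]).round(1),"j",np.round(s["joints"],2))
    print("shift/250",(R.as_matrix().T@(np.array(target)-s["eef_pos"])/250).round(3))
    if yaw is not None: print("turn/180",((R.inv()*Ro.from_euler("xyz",[180,0,yaw],degrees=True)).as_rotvec()/np.pi).round(4))
E
python3 - <<'E'
from h import *
look("wrist",["pot"],"w1"); go([478,-330,200],105.5)
E
```

```text
wrist pot 0.88 [660.6 386.2   1.4] [568. 197.]
wrist pot 0.85 [504.1 292.1   1.2] [394. 244.]
t 1.95 pos [422.2 313.3 283.7] yawdeg [180.   -0.  105.4] j [0.51 0.3  1.73 0.   1.11 0.24]
shift/250 [-2.541 -0.466  0.335]
turn/180 [ 0.0001 -0.     -0.0008]
```

View pics/w1.png

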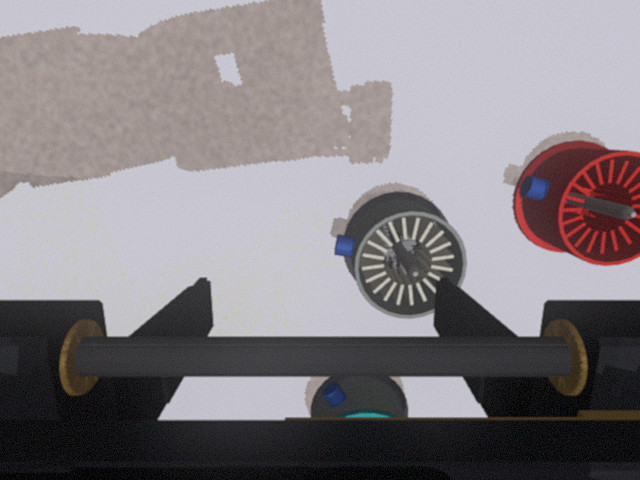

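Emit:
drive_tool:
  rows:
    - [[-0.24,-0.05,0,0,0,0,1],[-0.24,-0.05,0,0,0,0,1],[-0.24,-0.05,0,0,0,0,1],[-0.24,-0.05,0,0,0,0,1],[-0.24,-0.05,0,0,0,0,1]]

```text
t: 2.58
eef_pos: [441.8, 5.6, 283.9]
tcp_rot: [3.141, 0.0, 1.846]
ft_force: [0.9, -0.3, -0.1]
opening: 0.999
grip_force: 0.0
```

Emit:
drive_tool:
  rows:
    - [[-0.24,-0.04,0,0,0,0,1],[-0.24,-0.04,0,0,0,0,1],[-0.24,-0.04,0,0,0,0,1],[-0.24,-0.04,0.02,0,0,0,1],[-0.24,-0.04,0.02,0,0,0,1]]

```text
t: 3.2
eef_pos: [473.7, -297.1, 273.6]
tcp_rot: [3.141, 0.0, 1.845]
ft_force: [0.3, 0.1, -0.2]
opening: 1.005
grip_force: 0.0
```

```bash
python3 - <<'E'
from h import *
p,T,K=look("wrist",["lid"],"w2"); go([478,-330,120],105.5)
E
```

```text
wrist lid 0.96 [ 480.  -329.     3.1] [321. 238.]
t 3.3 pos [ 473.7 -299.7  272.5] yawdeg [-180.     0.   105.5] j [-0.68  0.36  1.67 -0.    1.11 -0.95]
shift/250 [-0.121 -0.016  0.61 ]
turn/180 [-0.0002  0.0001  0.    ]
```

View pics/w2.png

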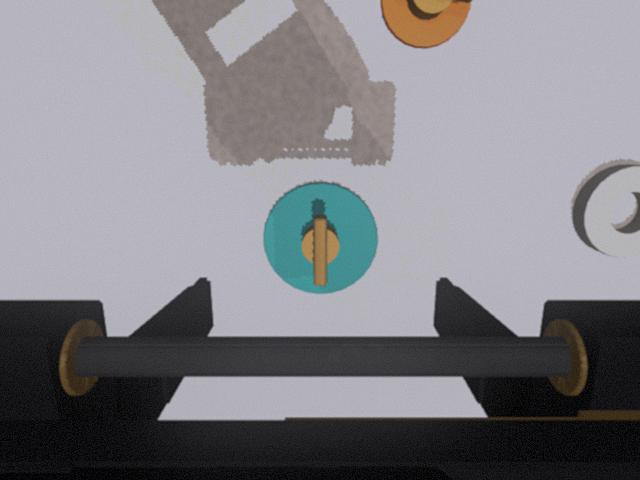

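w1 shows the grey pot's rim centred near (410,264), with the red pot at right. w2 shows the lid disc centred at (321,237) and its bar upright in the picture at x≈320, rows 218–285, so it is aligned with the tool. The orange lid at (425,15) is out of the way.

```bash
python3 - <<'E'
from h import *
p,T,K=look("wrist",["lid"])
im=p["color"]; 
hsv=cv2.cvtColor(im,cv2.COLOR_BGR2HSV)
m=cv2.inRange(hsv,(80,90,40),(100,255,255)); m[300:]=0
c=max(cv2.findContours(m,0,1)[0],key=cv2.contourArea); (u,v),ax,_=cv2.fitEllipse(c); print(u,v,ax,ray(T,K,u,v,8))
a,b=ray(T,K,320.5,220,56),ray(T,K,320.5,284,56); print((a+b)/2,np.degrees(np.arctan2(*(a-b)[1::-1])))
# pot rim from w1 with tool-relative camera
s=env.state(); R=Ro.from_euler("xyz",s["tcp_rot"]).as_matrix(); W=np.eye(4);W[:3,:3]=R;W[:3,3]=s["eef_pos"]
W1=np.eye(4);W1[:3,:3]=Ro.from_euler("xyz",[180,0,105.4],degrees=True).as_matrix();W1[:3,3]=[422.2,313.3,283.7]
T1=W1@np.linalg.inv(W)@T; print("rim",ray(T1,K,410,264,75),proj(T1,K,[505,293,75]),proj(T1,K,[505,293,95]))
go([479.5,-330,100],105.5)
E
```

```text
wrist lid 0.74 [ 479.7 -327.8    3.9] [323. 235.]
321.16912841796875 235.6336669921875 (109.86323547363281, 112.4244155883789) [ 478.26552126 -327.64434046    8.        ]
[ 479.07221058 -331.77503124   56.        ] 105.3820882915546
rim [506.10557281 289.90080222  75.        ] [409.90907082 260.43109037] [414.61303481 267.36863437]
t 3.4 pos [ 473.4 -295.5  273. ] yawdeg [-1.800e+02 -1.000e-01  1.056e+02] j [-0.68  0.36  1.67  0.    1.11 -0.95]
shift/250 [-0.14  -0.013  0.692]
turn/180 [-0.0002 -0.0004  0.0003]
```

Emit:
drive_tool:
  rows:
    - [[-0.07,-0.006,0.17,0,0,0,1],[-0.06,-0.006,0.17,0,0,0,1],[0,0,0.17,0,0,0,1],[0,0,0.18,0,0,0,1],[0,0,0,0,0,0,1]]

```text
t: 4.03
eef_pos: [478.9, -324.9, 99.3]
tcp_rot: [-3.139, -0.004, 1.844]
ft_force: [0.3, 0.9, 0.4]
opening: 1.002
grip_force: 0.0
```

```bash
python3 - <<'E'
from h import *
p,T,K=look("wrist",["lid"],"w3"); go([479.3,-330,53.5],105.5)
s=env.state(); print(s["eef_pos"],proj(T,K,s["eef_pos"]),proj(T,K,[479,-330,56]))
E
```

```text
wrist lid 0.68 [ 479.3 -329.1    3.2] [324. 262.]
t 4.125 pos [ 480.2 -326.5  102.5] yawdeg [180.    0.  105.6] j [-0.71  0.59  1.8   0.    0.75 -0.98]
shift/250 [-0.012 -0.007  0.196]
turn/180 [0.0002 0.0002 0.0005]
[ 480.23626605 -326.51071143  102.52874067] [327.41608913 331.89078106] [322.42782989 294.91763794]
```

View pics/w3.png

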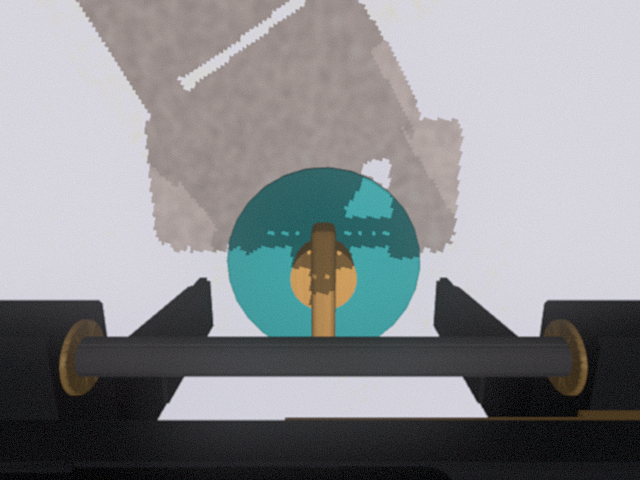

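w3: the bar at x≈323 is centred between the fingers (212 and 436). I'll lower to the bar and close.

Emit:
drive_tool:
  rows:
    - [[-0.012,0,0.1,0,0,0,1],[0,0,0.06,0,0,0,1],[0,0,0.035,0,0,0,1],[0,0,0,0,0,0,1],[0,0,0,0,0,0,0]]

```text
t: 4.75
eef_pos: [480.6, -330.0, 53.0]
tcp_rot: [3.141, 0.001, 1.841]
ft_force: [0.2, -0.4, 0.5]
opening: 0.942
grip_force: 0.0
```

Emit:
drive_tool:
  rows:
    - [[0,0,0,0,0,0,0],[0,0,0,0,0,0,0],[0,0,0,0,0,0,0],[0,0,0,0,0,0,0]]

```text
t: 5.25
eef_pos: [480.4, -329.9, 52.4]
tcp_rot: [3.142, -0.0, 1.841]
ft_force: [-0.6, -0.7, 0.4]
opening: 0.529
grip_force: 0.0
```

Emit:
drive_tool:
  rows:
    - [[0,0,0,0,0,0,0],[0,0,0,0,0,0,0],[0,0,0,0,0,0,0],[0,0,0,0,0,0,0],[0,0,0,0,0,0,0]]

```text
t: 5.88
eef_pos: [480.4, -329.9, 52.4]
tcp_rot: [3.142, -0.0, 1.841]
ft_force: [-0.6, 0.5, -0.9]
opening: 0.123
grip_force: 30.0
```

Emit:
drive_tool:
  rows:
    - [[0,0,0,0,0,0,0],[0,0,-0.02,0,0,0,0],[0,0,-0.06,0,0,0,0],[0,0,-0.12,0,0,0,0],[0,0,0,0,0,0,0]]

```text
t: 6.5
eef_pos: [481.2, -330.5, 104.6]
tcp_rot: [3.139, 0.003, 1.841]
ft_force: [0.3, -1.1, -4.0]
opening: 0.122
grip_force: 30.0
```

```bash
python3 - <<'E'
from h import *
p,T,K=look("wrist",["lid"],"w4"); go([505,292,260],105.5)
E
```

```text
wrist lid 0.84 [ 482.4 -326.5   55.6] [329. 274.]
t 6.6 pos [ 480.3 -329.8  102.3] yawdeg [180.    0.  105.5] j [-0.72  0.59  1.79  0.    0.76 -0.99]
shift/250 [ 2.37   0.759 -0.631]
turn/180 [ 0.0001  0.0001 -0.0001]
```

View pics/w4.png

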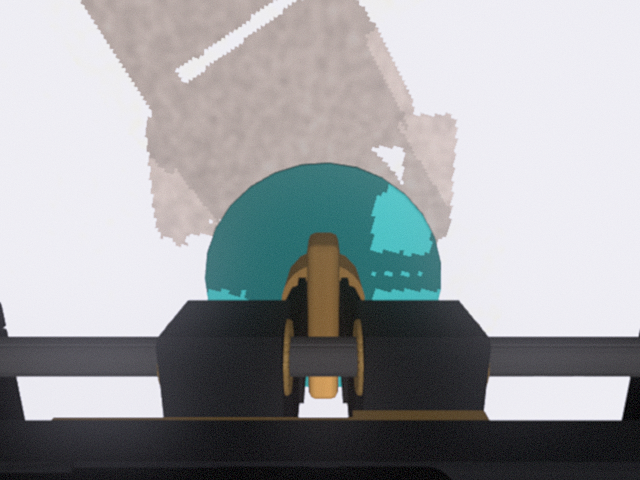

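w4: the lid hangs level with the bar between the pads (x≈323), opening 12 mm. I'll lift, then carry it over.

Emit:
drive_tool:
  rows:
    - [[0,0,-0.08,0,0,0,0],[0,0,-0.15,0,0,0,0],[0,0,-0.18,0,0,0,0],[0.05,0.01,-0.15,0,0,0,0],[0.1,0.03,-0.07,0,0,0,0]]

```text
t: 7.22
eef_pos: [480.0, -290.8, 260.4]
tcp_rot: [3.141, 0.001, 1.84]
ft_force: [-0.1, -0.0, -4.9]
opening: 0.128
grip_force: 30.0
```

Emit:
drive_tool:
  rows:
    - [[0.15,0.05,0,0,0,0,0],[0.19,0.06,0,0,0,0,0],[0.19,0.06,0,0,0,0,0],[0.19,0.06,0,0,0,0,0],[0.19,0.06,0,0,0,0,0]]

```text
t: 7.85
eef_pos: [488.1, -49.8, 258.5]
tcp_rot: [-3.14, -0.001, 1.841]
ft_force: [1.0, 0.3, -5.0]
opening: 0.127
grip_force: 30.0
```

Emit:
drive_tool:
  rows:
    - [[0.19,0.06,0,0,0,0,0],[0.19,0.06,0,0,0,0,0],[0.19,0.06,0,0,0,0,0],[0.19,0.06,0,0,0,0,0],[0.19,0.06,0,0,0,0,0]]

```text
t: 8.48
eef_pos: [496.6, 198.7, 258.4]
tcp_rot: [-3.139, -0.0, 1.841]
ft_force: [0.3, -0.3, -3.6]
opening: 0.123
grip_force: 30.0
```

```bash
python3 - <<'E'
from h import *
p,T,K=look("wrist",["pot","lid"]); look("side",["pot","lid"]);look("scene",["pot","lid"]);go([505.5,292.5,200],105.5)
E
```

```text
wrist pot 0.94 [6.561e+02 3.850e+02 2.000e-01] [554.  57.]
wrist pot 0.77 [5.073e+02 2.906e+02 1.000e-01] [363. 117.]
wrist lid 0.81 [494.9 203.1 207.9] [324. 271.]
side pot 0.96 [658.6 382.1   2.6] [299. 159.]
side lid 0.79 [491.8 197.5 206.8] [262. 145.]
scene pot 0.93 [6.624e+02 3.857e+02 2.000e-01] [505. 375.]
scene lid 0.74 [498.8 200.5 206.3] [434. 178.]
t 8.925 pos [498.  195.5 259.7] yawdeg [-180.     0.   105.4] j [ 0.25  0.34  1.74 -0.    1.06 -0.02]
shift/250 [0.366 0.132 0.239]
turn/180 [-0.0001  0.     -0.0006]
```

Emit:
drive_tool:
  rows:
    - [[0.14,0.05,0.03,0,0,0,0],[0.14,0.05,0.08,0,0,0,0],[0.086,0.032,0.12,0,0,0,0],[0,0,0.1,0,0,0,0],[0,0,0.04,0,0,0,0]]

```text
t: 9.55
eef_pos: [505.2, 292.7, 166.1]
tcp_rot: [-3.139, 0.0, 1.84]
ft_force: [-0.1, -0.7, -4.0]
opening: 0.125
grip_force: 30.0
```

```bash
python3 - <<'E'
from h import *
look("wrist",["lid"])
P=[]
for c in("side","scene"):
    p,T,K=look(c,["pot","lid"]); u,v=proj(T,K,[506,292,100]).astype(int)
    print(c,proj(T,K,[506,292,75]),proj(T,K,[506,292,111]))
    P.append(cv2.resize(p["color"][v-60:v+60,u-40:u+40],(400,600),interpolation=cv2.INTER_CUBIC)); print(u,v)
cv2.imwrite("pics/c5.png",np.hstack(P))
go([506,292,128],105.5)
E
```

```text
wrist lid 0.89 [503.6 295.6 114.5] [323. 273.]
side pot 0.91 [509.3 290.6  -0.8] [261. 194.]
side pot 0.77 [659.5 386.3   4.3] [299. 157.]
side lid 0.6 [502.  290.8 117.3] [254. 156.]
side [257.26135283 169.57193243] [256.05982092 157.39218936]
256 161
scene pot 0.73 [506.3 291.1  -1.5] [465. 290.]
scene pot 0.59 [6.603e+02 3.830e+02 5.000e-01] [503. 373.]
scene [473.80857188 258.14639176] [478.28891466 241.98280736]
476 247
t 9.95 pos [505.8 293.3 168.3] yawdeg [179.9  -0.  105.5] j [0.41 0.51 1.73 0.   0.9  0.14]
shift/250 [-0.005 -0.001  0.161]
turn/180 [ 0.0005 -0.0001 -0.0003]
```

View pics/c5.png

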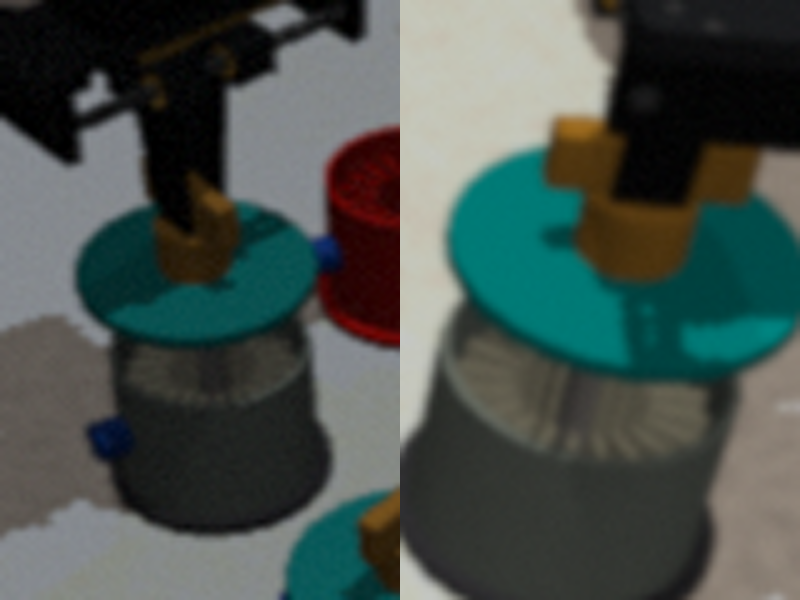

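c5: the lid is level over the grey pot. Against the rim it is about 2 px off in side (x 199 vs 205) and scene (624 vs 612), so I'll shift 3–4 mm along tool −x while lowering.

Emit:
drive_tool:
  rows:
    - [[-0.014,0.006,0,0,0,0,0],[0,0,0.04,0,0,0,0],[0,0,0.05,0,0,0,0],[0,0,0.04,0,0,0,0],[0,0,0,0,0,0,0]]

```text
t: 10.58
eef_pos: [507.5, 290.3, 133.7]
tcp_rot: [-3.14, 0.0, 1.841]
ft_force: [0.1, 0.7, -3.9]
opening: 0.125
grip_force: 30.0
```

Emit:
drive_tool:
  rows:
    - [[0,0,0.008,0,0,0,0],[0,0,0.008,0,0,0,0],[0,0,0.006,0,0,0,0],[0,0,0,0,0,0,0]]

```text
t: 11.08
eef_pos: [507.9, 290.4, 129.4]
tcp_rot: [3.142, -0.0, 1.841]
ft_force: [-0.3, -0.4, -4.8]
opening: 0.128
grip_force: 30.0
```

Emit:
drive_tool:
  rows:
    - [[0,0,0.004,0,0,0,0],[0,0,0.004,0,0,0,0],[0,0,0,0,0,0,0]]

```text
t: 11.45
eef_pos: [508.0, 290.5, 127.8]
tcp_rot: [3.141, -0.0, 1.841]
ft_force: [-1.6, 1.5, 0.3]
opening: 0.125
grip_force: 30.0
```

Contact (the weight is off the wrist). I'll let go so the lid settles, then check.

Emit:
drive_tool:
  rows:
    - [[0,0,0,0,0,0,0.4],[0,0,0,0,0,0,0.4],[0,0,0,0,0,0,0.4],[0,0,0,0,0,0,0.4]]

```text
t: 11.95
eef_pos: [507.9, 290.4, 127.4]
tcp_rot: [3.141, -0.0, 1.841]
ft_force: [-0.2, -0.5, 0.1]
opening: 0.397
grip_force: 0.0
```

```bash
python3 - <<'E'
from h import *
look("wrist",["lid"])
P=[]
for c in("side","scene"):
    p,T,K=look(c,["lid"]); u,v=proj(T,K,[506,292,75]).astype(int)
    P.append(cv2.resize(p["color"][v-60:v+60,u-40:u+40],(400,600),interpolation=cv2.INTER_CUBIC))
cv2.imwrite("pics/c6.png",np.hstack(P))
go([508,290.5,128],105.5)
E
```

```text
wrist lid 0.74 [508.  293.8  76.1] [327. 273.]
side lid 0.65 [505.8 288.   74.9] [258. 171.]
scene lid 0.87 [509.2 294.   75.6] [475. 259.]
t 12.25 pos [507.9 290.4 127.4] yawdeg [180.   -0.  105.5] j [0.41 0.56 1.77 0.   0.81 0.14]
shift/250 [ 0.     0.    -0.002]
turn/180 [ 0.     -0.     -0.0001]
```

View pics/c6.png

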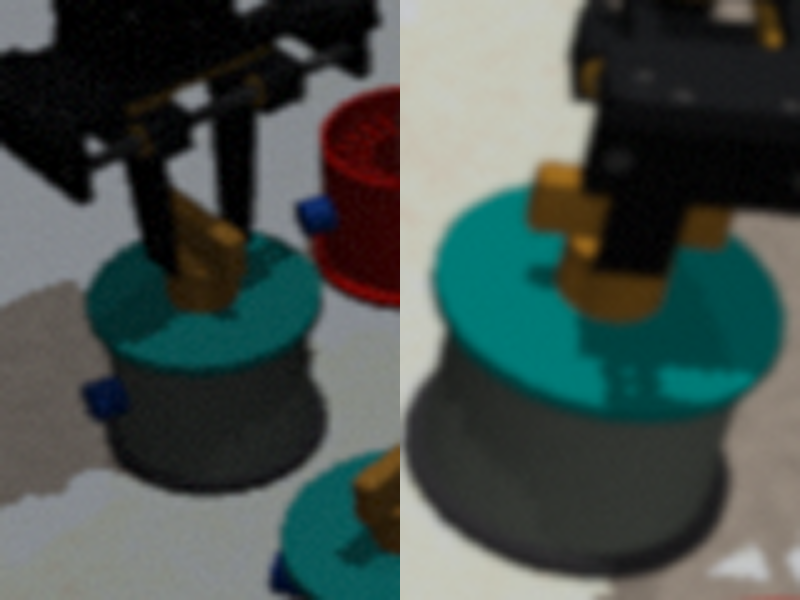

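c6: the lid lies flush on the grey rim and the nut is still loose. I'll regrip and turn clockwise (+ about tool z).

Emit:
drive_tool:
  rows:
    - [[0,0,-0.004,0,0,0,0],[0,0,0,0,0,0,0],[0,0,0,0,0,0,0],[0,0,0,0,0,0,0],[0,0,0,0,0,0,0]]

```text
t: 12.88
eef_pos: [507.9, 290.4, 128.4]
tcp_rot: [3.141, -0.0, 1.841]
ft_force: [0.1, 0.8, 0.2]
opening: 0.125
grip_force: 30.0
```

Emit:
drive_tool:
  rows:
    - [[0,0,0,0,0,0.02,0],[0,0,0,0,0,0.04,0],[0,0,0,0,0,0.05,0],[0,0,0,0,0,0.05,0],[0,0,0,0,0,0.05,0]]

```text
t: 13.5
eef_pos: [507.8, 290.4, 128.4]
tcp_rot: [-3.141, 0.0, 1.176]
ft_force: [-0.2, 0.7, 1.2]
opening: 0.126
grip_force: 30.0
```

Emit:
drive_tool:
  rows:
    - [[0,0,0,0,0,0.05,0],[0,0,0,0,0,0.05,0],[0,0,0,0,0,0.05,0],[0,0,0,0,0,0.05,0],[0,0,0,0,0,0.05,0]]

```text
t: 14.12
eef_pos: [507.9, 290.4, 128.4]
tcp_rot: [-3.142, -0.0, 0.391]
ft_force: [0.5, 0.4, -0.1]
opening: 0.124
grip_force: 30.0
```

Emit:
drive_tool:
  rows:
    - [[0,0,0,0,0,0.03,0],[0,0,0,0,0,0.01,0],[0,0,0,0,0,0,0],[0,0,0,0,0,0,0]]

```text
t: 14.62
eef_pos: [507.9, 290.4, 128.4]
tcp_rot: [-3.141, -0.0, 0.271]
ft_force: [-0.6, 1.3, 1.2]
opening: 0.126
grip_force: 30.0
```

```bash
python3 - <<'E'
from h import *
look("side",["lid"]);look("scene",["lid"]);s=env.state();print(s["ft_force"],s["moment"],s["opening"]);go([508,290.5,128])
E
```

```text
side lid 0.7 [505.2 286.6  74.6] [258. 171.]
scene lid 0.78 [510.7 294.6  74.6] [475. 260.]
[ 0.15438531 -0.99170913  0.40650663] [0.00758416 0.20776164 0.00188552] 0.12417981514646512
t 14.825 pos [507.9 290.4 128.4] yawdeg [-180.    -0.    15.5] j [0.41 0.56 1.77 0.   0.82 1.71]
shift/250 [ 0.    -0.     0.002]
```

Turned 90°. I'll turn a bit further (harmless past the stop) and read the moment to confirm it is snug.

Emit:
drive_tool:
  rows:
    - [[0,0,0,0,0,0.03,0],[0,0,0,0,0,0.03,0],[0,0,0,0,0,0.03,0]]

```text
t: 15.2
eef_pos: [507.9, 290.4, 128.4]
tcp_rot: [-3.142, -0.0, -0.015]
ft_force: [0.5, -0.3, 0.7]
opening: 0.119
grip_force: 30.0
```

```bash
python3 - <<'E'
from h import *
s=env.state();print(np.round(s["moment"],3),np.round(s["ft_force"],1),s["tau"][5],s["tcp_rot"])
E
```

```text
[-0.034  0.187  0.15 ] [ 0.5 -0.3  0.7] -1.1105116456747055 [-3.14151423e+00 -1.86683608e-04 -1.51984620e-02]
```

Emit:
drive_tool:
  rows:
    - [[0,0,0,0,0,0,0],[0,0,0,0,0,0,0.4],[0,0,0,0,0,0,0.4],[0,0,0,0,0,0,0.4],[0,0,0,0,0,0,0.4]]

```text
t: 15.82
eef_pos: [507.9, 290.4, 128.4]
tcp_rot: [-3.142, -0.0, -0.012]
ft_force: [0.7, 0.2, 1.0]
opening: 0.396
grip_force: 0.0
```

```bash
python3 - <<'E'
from h import *
s=env.state();print(np.round(s["moment"],3),np.round(s["ft_force"],1),s["tau"][5],s["tcp_rot"],s["opening"])
E
```

```text
[-0.019  0.158  0.015] [0.7 0.2 1. ] -0.008222608594223857 [-3.14151973e+00 -3.90495645e-05 -1.23785034e-02] 0.39626554157098937
```

The moment of 0.15 N m while turning is well above the 0.02 drag, so the nut is on its stop. Released; now I retreat.

Emit:
drive_tool:
  rows:
    - [[0,0,-0.04,0,0,0,0.5],[0,0,-0.1,0,0,0,0.5],[0,0,-0.15,0,0,0,0.5],[0,0,-0.15,0,0,0,0.5],[0,0,-0.05,0,0,0,0.5]]

```text
t: 16.45
eef_pos: [508.3, 290.6, 253.6]
tcp_rot: [-3.14, -0.003, -0.013]
ft_force: [0.6, -0.0, -0.2]
opening: 0.501
grip_force: 0.0
```

```bash
python3 - <<'E'
from h import *
P=[]
for c in("side","scene"):
    p,T,K=look(c,["lid","spare_lid"]); u,v=proj(T,K,[506,292,75]).astype(int)
    P.append(cv2.resize(p["color"][v-60:v+60,u-40:u+40],(400,600),interpolation=cv2.INTER_CUBIC))
cv2.imwrite("pics/c7.png",np.hstack(P))
E
```

```text
side lid 0.9 [506.5 288.2  77.1] [258. 170.]
side spare_lid 0.94 [507.2 -92.4  -0.6] [328. 299.]
scene lid 0.68 [510.8 292.6  76.2] [474. 259.]
scene spare_lid 0.7 [509.3 -92.    2.5] [274. 232.]
```

View pics/c7.png

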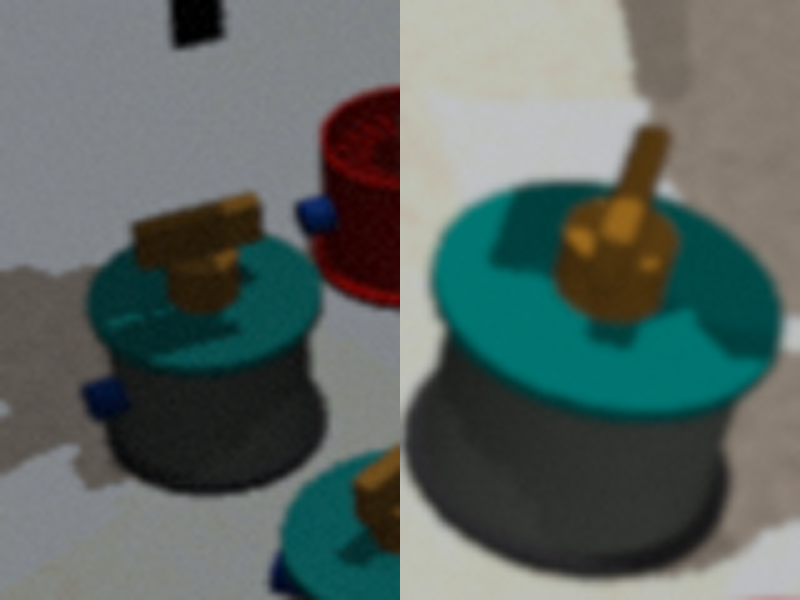

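c7: the lid sits flush on the rim, the bar has turned, and the gripper is clear.

```bash
python3 -c "
from cell import env
print(env.job_done())"
```

```text
the job is handed in; nothing more can be done
None
```

I put the teal lid flat on the open grey pot, turned its wing nut clockwise to the stop, let go and handed the job in at about 16.5 s; no verdict came back, but the orange lid did not visibly move.

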